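# Roll the film roller home in the wrapping machine

## Task

Take the scraper paddle from its holder and, touching the roller only with the paddle, gently roll it along the loading track of the wrapping machine, up the ramp and into the seat. Hold it pressed lightly against the spring buffer (about 5 N, never over 12 N) for about a second, back off so that it stays lying in the seat, then put the paddle back upright in its holder and let go. Leave the other things on the counter where they are.

Things in the scene. Friction and masses are not known exactly. Their poses are not given: they have to be found in the camera images.
- track: Loading track of a low wrapping machine. Origin at table level under the track's middle; x = loading direction, y across, z up. Two level steel rails, 14 mm wide, at y = -42 and +42, x = -170 to 170, tops 30 mm above the table, between side guards (inner faces y = -65 and +65, 42 mm high). A steel seat with ramp, pocket and sprung buffer is clamped on the rails (see seat_first).
- roller: Film roller: plain aluminium barrel, 40 mm diameter, 120 mm long, lying across the rails, 0.3 to 0.65 kg. Origin at its centre; its y axis is the roller's axis, across the track; x and z turn as it rolls. Centre 50 mm above the table on the rails, 57 on the crest, 54 when seated. Starts at track x = -80 to -20 mm. Rolls easily, but stays where left on the level rails.
- paddle: Scraper paddle: upright steel blade 8 mm thick (x), 90 wide (y), z = 0 to 58, under a black bar grip 22 mm thick (x), 96 wide (y), z = 56 to 84. Origin: middle of the blade's lower edge; x normal to the blade, z up. 0.12 kg. Pinch the grip across its thickness at z = 70. The polished blade slides easily on the roller. Same both ways round (half turn about z).
- holder: White plastic block fixed to the table, 54 x 130 mm; the paddle stands in its slot at the start. Origin under its centre at table level; x across the slot, y along it. Slot 14 mm wide (x), 102 mm long (y), floor 6 mm above the table; block 35 mm high, slanted lips on the long sides widen the mouth and reach 45 mm.
- cheese_wheel: Bystander, leave alone: yellow cheese wheel, 114 mm diameter, 40 mm high; origin under its centre.
- cheese_block: Bystander, leave alone: wrapped cheese block, 100 x 60 x 50 mm; origin under its centre.
- spare_roller: Bystander, leave alone: spare roller standing upright, 32 mm diameter, 95 mm high; origin under its centre.
- mustard: Bystander, leave alone: amber mustard jar, 60 mm diameter, 85 mm high; origin under its centre.
- pick_pot: Bystander, leave alone: white pot, 64 mm diameter, 70 mm high; origin under its centre.
- rail_entry (a point): Entry end of the track, at track x = -164 mm, at rail-top height (30 mm). A cross bar, 6 mm long, just outside it rises to 42 mm above the table.
- seat_first (a point): Where the roller's centre lies when seated, if the seat is clamped nearest to the entry (track x = 65, z = 54 mm). The seat's true place differs every time, anywhere from here to seat_last, and is not measured: feel for it, or look. In rolling order the seat is a ramp, a 4 mm crest land, a pocket and a buffer. The ramp is 32 mm long, 7 mm high; its foot is 46.5 mm before the seated centre.
- seat_last (a point): The same for the seat clamped farthest in (track x = 135 mm). Climbing the ramp takes under 3 N; past the crest the roller drops 3 mm into the pocket (4 mm above the rails) and stays. The rubber buffer, 70 mm wide, 46 to 60 mm high, meets it 0.8 mm further on, gives 0.5 mm per N for 5 mm, then is hard. The buffer's support is up to 66 mm high.
- housing (a point): Upper front edge of the machine's steel housing at the far end of the track (track x = 172 mm), 68 mm above the table; the housing is 240 mm wide and 150 mm long.
Mind the look-alikes: they are no part of the job. What is shaped like the roller but pink or red is not meant.

How it is judged (in metres and radians):
On the way:
1. the paddle presses the roller, lying in the seat, with 2.5 to 12 N for half a second (z of roller in the frame of track between 0.0525 and 0.0555 m and contact force between paddle and roller between 2.5 and 12 N), for 0.5 s.
At the end, for the whole second after the job is handed in: The roller lies still in the pocket of the seat (its centre 52.5 to 55.5 mm above the table), and the paddle stands still, released, in the slot of its holder (within 12 mm of its middle, lower edge within 8 mm of the slot's floor, less than 0.25 rad from upright) (z of roller in the frame of track between 0.0525 and 0.0555 m and linear speed of roller below 0.01 m/s and horizontal distance between paddle and holder below 0.012 m and z of paddle in the frame of holder between 0 and 0.014 m and angle between paddle's own z axis and vertical below 0.25 rad and linear speed of paddle below 0.02 m/s); the robot touches nothing.
It fails at once if the paddle pushes the roller with more than 12 N (contact force between paddle and roller above 12 N).
It fails at once if the robot itself touches the roller (contact force between any of the fingers, the arm and roller above 0.3 N).
It fails at once if the roller leaves the track (z of roller in the frame of track above 0.07 m or z of roller in the frame of track below 0.04 m).
It fails at once if another thing on the counter is moved by more than 15 mm (distance of any of cheese_wheel, cheese_block, spare_roller, mustard, pick_pot from where it was at the start of the episode above 0.015 m).
It also fails if it takes over 64 s, if anything falls off the work surface, if the arm or the gripper's body presses on something with over 40 N, if the wrist force passes 120 N, or if a joint passes its speed limit or range.

## Robot

A 6-joint arm with a two-finger parallel gripper is mounted at the origin on the work surface. World frame = base frame: x ahead of the robot, y to its left, z up, the work surface at z = 0. Lengths are in m, angles in degrees, forces in N, time in s.
With the tool pointing down it reaches from about 0.25 to 0.725 m from the base axis. Payload 9.7 kg.
Tool frame: the origin (TCP) lies midway between the tips of the shut fingers; the grasp point (between the pads) lies 19 mm behind it; z points along the fingers, x is the direction in which the jaws open and shut, and the axes are right-handed (so a half turn about z gives the same grasp; the last joint's range is limited). The gripper opens to 85 mm and grips with 20 to 120 N. Pads are 22 mm wide; open, the fingers measure 114 mm over their backs; the gripper's body (76 mm by 85 mm) begins 54 mm behind the grasp point. The pads swing forward as they close: fully open they stand 13 mm farther back than shut.
Start: joints at [-72.365, 4.979, 10.078, 95.1, 0, 90], TCP at [0.167, -0.524, 0.231] pointing down, gripper open.
Joint ranges: [-179.16, 179.16], [-48.56, 103.87], [-65.8, 70.77], [-126.05, 130.52], [-82.76, 87.17], [-180, 180]. Speed limits (degrees/s): [127.2, 127.2, 147.25, 180, 180, 180].

## Interface

Orientations are given as [roll, pitch, yaw] about the fixed x, y, z axes, in that order (R = Rz(yaw) Ry(pitch) Rx(roll)).
In Python, from workcell import bot, optics gives the robot as it stands.
- The arm moves only by the shell command python3 -m creep 'ROWS' [FORCE]. ROWS is JSON, a list of rows, each a list of 7 numbers: the shift along the tool's x, y, z in m, then the turn, a rotation vector about the tool's x, y, z in rad, then the opening, from 0 (shut) to 1 (fully open). A call has 1 to 8 rows; each row is the pose to reach, as a shift and turn from the pose commanded when the call began, along the tool's axes at that moment; what a row does not reach only later rows make up. A row lasts 1/10 s, in which the tool goes at most 50 mm and 8.59 degrees, less where a joint would pass 70% of its speed; a pose out of reach is approached as far as the arm can. A call with a gripper value outside its range is refused whole. The fingers move at their own pace and stop on an object; FORCE is the grip in N (left out, the last holds). Time passes only in rows, so rows that repeat a pose let the fingers close. It gives the time, the measured TCP pose, the force and the opening at its end, in the units of the state.
- bot.get_obs(): the state, without advancing time (a new reading comes with each control period).
- optics.camera(name): name is "scene" or "top" or "wrist"; returns the picture (384x512x3 uint8, red, green, blue); there is no depth.
- optics.camera_params(name): a dict with "camera_matrix" (3x3 intrinsics, pixels), "D" ([k1, k2, p1, p2, k3] as OpenCV has them; the pictures are not rectified), "R" (3x3) and "t" (3): a world point X has camera coordinates R X + t; the wrist camera has in their place "mount" (4x4, takes a point from camera to tool coordinates, whose origin is the TCP and whose axes are the tool frame's). Camera axes: x right, y down, z forward; pixel columns grow to the right and rows downward; lengths in m; the calibration is good to about 2 mm. A picture is of the moment at which its call begins: read the wrist's pose just before it. camera_params takes no time and is no camera call.
- bot.job_done(): hands the job in, once; it reports no verdict.
The state is a dict: "time": time; "q": joint angles; "qd": joint speeds; "joint_efforts": joint torques, N m; "ee_pos": TCP position; "tcp_rot": TCP orientation; "wrist_force": force on the tool from outside, world axes, zero at the start; "torque": the same for the moment, N m; "opening": finger opening in m.
Only numpy, scipy, OpenCV 4.12 (cv2) and the standard library are available. Lean on these libraries where they do the work, as an engineer would, in place of code of your own. Each camera call takes 0.05 s, during which the arm holds its last target.

## Working session

There is one attempt and no reset: what is moved stays moved. The work goes in short steps, Python scripts to look and compute and a shell command to move; the robot and the scene stay as the last step left them, time stands still between calls to the robot, and variables do not carry over. Pictures are saved under pics/ and viewed, and the job is handed in when it is done.

```bash
ls; mkdir -p pics; python3 - <<'E'
from workcell import bot, optics
import cv2, numpy as np
np.set_printoptions(suppress=True,precision=4)
print(bot.get_obs())
for n in ("scene","top","wrist"):
    im=optics.camera(n); cv2.imwrite(f"pics/{n}0.png",im[:,:,::-1])
    p=optics.camera_params(n); print(n,p)
E
```

```text
pics
{'time': 0.0, 'q': array([-72.3634,   5.0094,  10.0342,  95.0983,   0.0023,  90.0008]), 'qd': array([ 0.0038, -0.0181, -0.1221, -0.0191,  0.1094, -0.137 ]), 'joint_efforts': array([ -0.0002, -52.0397,  46.4796,   0.0168,   0.0001,   0.    ]), 'ee_pos': array([ 0.1666, -0.5239,  0.2306]), 'tcp_rot': array([-179.9977,    0.0736,  -72.3642]), 'wrist_force': array([ 0.0062, -0.5228,  0.3292]), 'torque': array([-0.0429,  0.0205,  0.0264]), 'opening': 0.08564151159208211}
scene {'camera_matrix': array([[348.1665,   0.    , 254.5178],
       [  0.    , 348.1665, 189.8828],
       [  0.    ,   0.    ,   1.    ]]), 'D': array([-0.0376,  0.    ,  0.    ,  0.    ,  0.    ]), 'R': array([[ 0.8694,  0.494 , -0.0058],
       [ 0.3452, -0.6158, -0.7083],
       [-0.3535,  0.6138, -0.7059]]), 't': array([-0.4603, -0.1648,  1.1789])}
top {'camera_matrix': array([[489.0359,   0.    , 261.6628],
       [  0.    , 489.0359, 191.101 ],
       [  0.    ,   0.    ,   1.    ]]), 'D': array([-0.0716,  0.    ,  0.    ,  0.    ,  0.    ]), 'R': array([[ 0.0106, -0.9999,  0.001 ],
       [-0.9772, -0.0106, -0.2119],
       [ 0.2119,  0.0013, -0.9773]]), 't': array([-0.0521,  0.5595,  1.2892])}
wrist {'camera_matrix': array([[299.5411,   0.    , 262.2159],
       [  0.    , 299.5411, 190.1166],
       [  0.    ,   0.    ,   1.    ]]), 'D': array([-0.0359,  0.    ,  0.    ,  0.    ,  0.    ]), 'mount': array([[ 1.    ,  0.    , -0.    , -0.001 ],
       [-0.    ,  0.9517,  0.3069, -0.0782],
       [ 0.0001, -0.3069,  0.9517, -0.1425],
       [ 0.    ,  0.    ,  0.    ,  1.    ]])}
```

View pics/scene0.png

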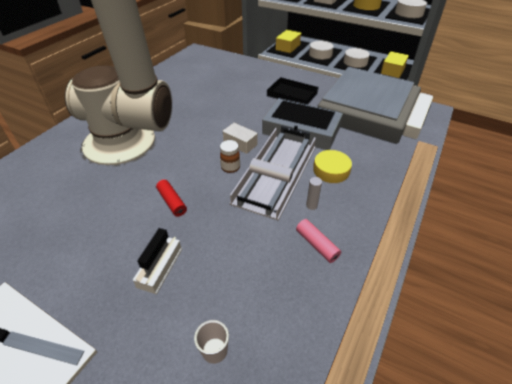

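View pics/top0.png

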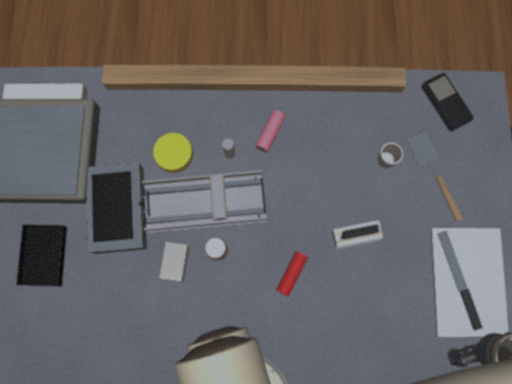

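View pics/wrist0.png

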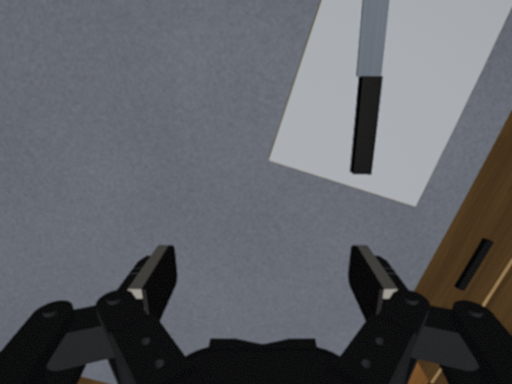

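The top view shows the track at columns 143–266, rows 172–230, with the roller at about (218,197). The paddle stands in its holder at about (358,234). I'll enlarge both.

```bash
cat > h.py <<'E'
from workcell import bot, optics
import cv2, numpy as np
from scipy.spatial.transform import Rotation as Ro
np.set_printoptions(suppress=True,precision=4)
def crop(im,u0,v0,w,h,s,name):
    c=cv2.resize(im[v0:v0+h,u0:u0+w],None,fx=s,fy=s,interpolation=cv2.INTER_CUBIC)
    cv2.imwrite(name,c[:,:,::-1])
def cam(name,pose=None):
    p=optics.camera_params(name); K,D=p["camera_matrix"],p["D"]
    if name=="wrist":
        pos,rpy=pose; M=np.eye(4); M[:3,:3]=Ro.from_euler('xyz',rpy,degrees=True).as_matrix(); M[:3,3]=pos
        C=np.linalg.inv(M@p["mount"]); return K,D,C[:3,:3],C[:3,3]
    return K,D,p["R"],p["t"]
def at_z(px,z,name,pose=None):
    K,D,R,t=cam(name,pose)
    n=cv2.undistortPoints(np.array(px,float).reshape(-1,1,2),K,D).reshape(-1,2)
    d=np.c_[n,np.ones(len(n))]@R; c=-R.T@t
    return c+d*((z-c[2])/d[:,2])[:,None]
def proj(X,name,pose=None):
    K,D,R,t=cam(name,pose)
    return cv2.projectPoints(np.array(X,float).reshape(-1,1,3),cv2.Rodrigues(R)[0],t,K,D)[0].reshape(-1,2)
E
python3 - <<'E'
from h import *
im=cv2.imread("pics/top0.png")[:,:,::-1]
crop(im,130,160,150,90,5,"pics/c1.png")
crop(im,320,210,80,50,8,"pics/c2.png")
im=cv2.imread("pics/scene0.png")[:,:,::-1]
crop(im,225,120,100,100,6,"pics/c3.png")
crop(im,125,220,70,75,8,"pics/c4.png")
E
```

```text
(no output)
```

View pics/c1.png

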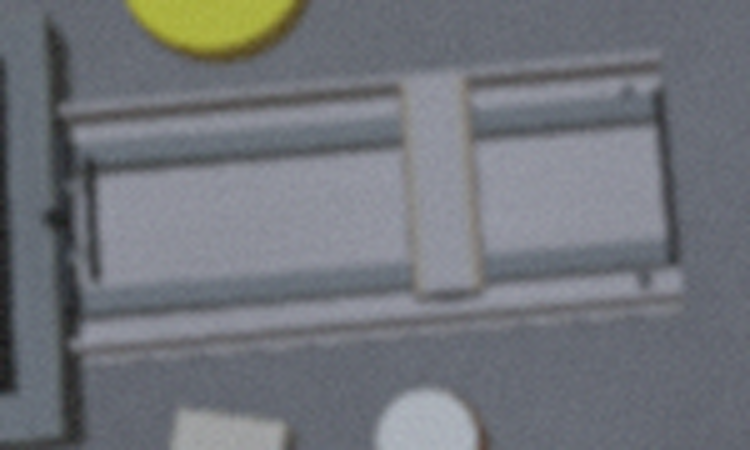

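View pics/c2.png

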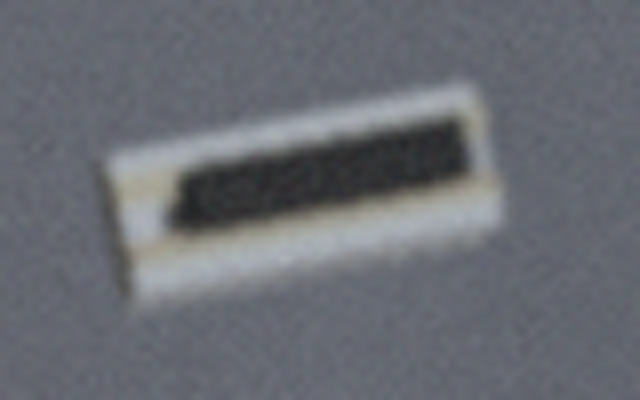

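View pics/c3.png

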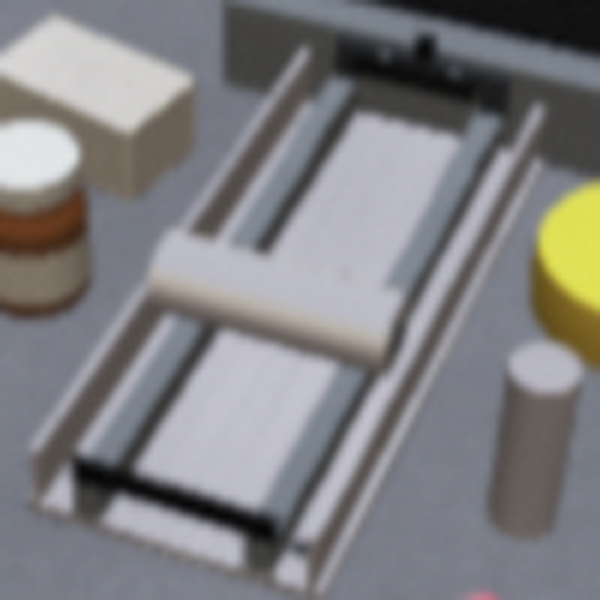

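View pics/c4.png

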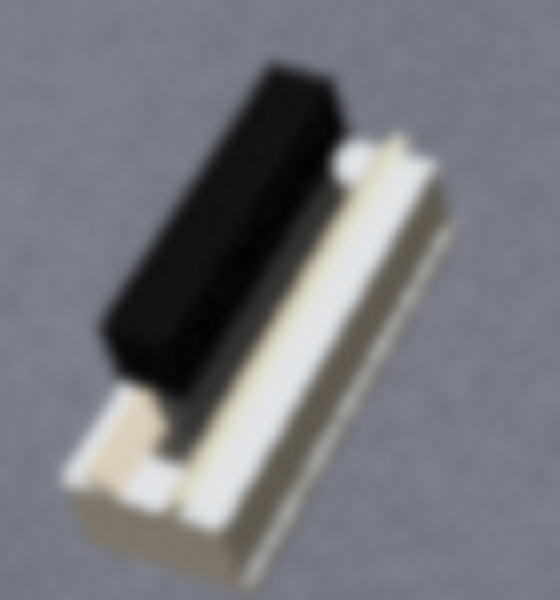

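```bash
cat >> h.py <<'E'
def T(x,y,yaw):
    c,s=np.cos(np.radians(yaw)),np.sin(np.radians(yaw)); 
    M=np.eye(4); M[:2,:2]=[[c,-s],[s,c]]; M[:2,3]=[x,y]; return M
def tr(M,P): P=np.array(P,float).reshape(-1,3); return P@M[:3,:3].T+M[:3,3]
E
python3 - <<'E'
from h import *
c1=lambda u,v:(130+u/5,160+v/5)
c2=lambda u,v:(320+u/8,210+v/8)
c3=lambda u,v:(225+u/6,120+v/6)
c4=lambda u,v:(125+u/8,220+v/8)
# track crossbar ends, z=.042
print("bar top",at_z([c1(660,95),c1(676,260)],.042,"top"))
print("bar scene",at_z([c3(80,465),c3(275,525)],.042,"scene"))
print("guard ends top", at_z([c1(660,55),c1(683,300)],.042,"top"), at_z([c1(60,105),c1(75,348)],.042,"top"))
print("guard ends scene", at_z([c3(35,450),c3(312,553)],.042,"scene"), at_z([c3(308,50),c3(540,105)],.042,"scene"))
print("roller top", at_z([c1(403,80),c1(465,75),c1(418,293),c1(480,288)],.05,"top"))
print("buffer", at_z([c1(90,160),c1(97,280)],.06,"top"))
print("grip top", at_z([c2(183,175),c2(462,122),c2(470,172),c2(178,232)],.09,"top"))
print("grip scene", at_z([c4(270,65),c4(335,80),c4(105,330),c4(185,380)],.09,"scene"))
print("holder top", at_z([c2(110,158),c2(470,82),c2(500,228),c2(135,300)],.035,"top"))
print("holder scene", at_z([c4(65,480),c4(225,530),c4(440,160)],.035,"scene"))
E
```

```text
bar top [[ 0.5987 -0.0467  0.042 ]
 [ 0.5047 -0.0565  0.042 ]]
bar scene [[ 0.5145 -0.0607  0.042 ]
 [ 0.6069 -0.0501  0.042 ]]
guard ends top [[ 0.6219 -0.0464  0.042 ]
 [ 0.4824 -0.0606  0.042 ]] [[0.5894 0.2917 0.042 ]
 [0.4516 0.2749 0.042 ]]
guard ends scene [[ 0.492  -0.0626  0.042 ]
 [ 0.6282 -0.0566  0.042 ]] [[0.4581 0.2727 0.042 ]
 [0.5897 0.2882 0.042 ]]
roller top [[0.6039 0.0974 0.05  ]
 [0.6071 0.0627 0.05  ]
 [0.4834 0.0852 0.05  ]
 [0.4866 0.0512 0.05  ]]
buffer [[0.554  0.2685 0.06  ]
 [0.4869 0.2606 0.06  ]]
grip top [[ 0.445  -0.2629  0.09  ]
 [ 0.4636 -0.3568  0.09  ]
 [ 0.4468 -0.3589  0.09  ]
 [ 0.426  -0.2608  0.09  ]]
grip scene [[ 0.4317 -0.2716  0.09  ]
 [ 0.4516 -0.2667  0.09  ]
 [ 0.4528 -0.3627  0.09  ]
 [ 0.4817 -0.3639  0.09  ]]
holder top [[ 0.458  -0.2469  0.035 ]
 [ 0.4858 -0.3734  0.035 ]
 [ 0.4348 -0.3819  0.035 ]
 [ 0.4089 -0.2546  0.035 ]]
holder scene [[ 0.4399 -0.3843  0.035 ]
 [ 0.4888 -0.374   0.035 ]
 [ 0.462  -0.2458  0.035 ]]
```

```bash
cat >> h.py <<'E'
def pose():
    o=bot.get_obs(); return o["ee_pos"],o["tcp_rot"]
def rel(pos,rpy,base=None):
    p,r=base or pose(); A=Ro.from_euler('xyz',r,degrees=True); B=Ro.from_euler('xyz',rpy,degrees=True)
    print("shift",A.inv().apply(np.array(pos)-p),"rot",(A.inv()*B).as_rotvec())
E
python3 - <<'E'
from h import *
rel([0.446,-0.312,0.22],[180,0,12.2])
E
```

```text
shift [-0.1173 -0.3305  0.0109] rot [-0.0008  0.0009 -1.4759]
```

```bash
python3 -m creep '[[-0.01,-0.04,0.001,0,0,-0.15,1],[-0.025,-0.08,0.003,0,0,-0.3,1],[-0.04,-0.12,0.005,0,0,-0.45,1],[-0.055,-0.16,0.006,0,0,-0.6,1],[-0.07,-0.2,0.007,0,0,-0.75,1],[-0.085,-0.24,0.008,0,0,-0.9,1],[-0.1,-0.285,0.009,0,0,-1.05,1],[-0.117,-0.3305,0.011,0,0,-1.2,1]]' && python3 - <<'E'
from h import *
rel([0.446,-0.312,0.22],[180,0,12.2])
E
```

```text
time: 0.95
ee_pos: [0.4473, -0.3113, 0.2202]
tcp_rot: [180.0, -0.0, -3.3]
wrist_force: [1.2, -1.4, 0.4]
opening: 0.0852
shift [-0.0013  0.0008  0.0002] rot [ 0.0002 -0.0001 -0.2702]
```

```bash
python3 -m creep '[[-0.001,0.0,0,0,0,-0.14,1],[-0.001,0.0,0,0,0,-0.27,1],[-0.001,0,0,0,0,-0.27,1]]' && python3 - <<'E'
from h import *
p=pose(); print(p)
im=optics.camera("wrist"); cv2.imwrite("pics/w1.png",im[:,:,::-1])
E
```

```text
time: 1.25
ee_pos: [0.4454, -0.312, 0.2199]
tcp_rot: [-180.0, 0.0, 12.0]
wrist_force: [1.4, -0.1, 0.0]
opening: 0.0853
(array([ 0.4454, -0.312 ,  0.2199]), array([-179.9708,    0.0268,   12.0276]))
```

View pics/w1.png

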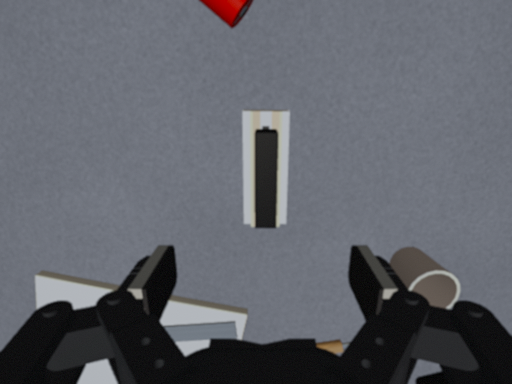

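```bash
python3 - <<'E'
from h import *
crop(cv2.imread("pics/w1.png")[:,:,::-1],230,100,75,140,4,"pics/w1c.png")
E
```

```text
(no output)
```

View pics/w1c.png

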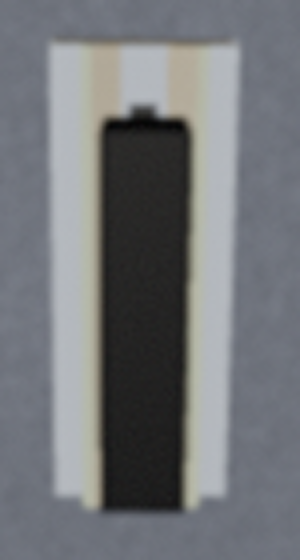

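```bash
python3 - <<'E'
from h import *
p=(np.array([ 0.4454, -0.312 ,  0.2199]), np.array([-179.9708,    0.0268,   12.0276]))
c=lambda u,v:(230+u/4,100+v/4)
g=at_z([c(101,128),c(190,126),c(184,509),c(101,509)],.09,"wrist",p); print(g,g.mean(0))
d=g[:2].mean(0)-g[2:].mean(0); print("grip len",np.linalg.norm(d),"yaw",np.degrees(np.arctan2(d[1],d[0]))-90)
h=at_z([c(49,42),c(239,42),c(227,497),c(52,498)],.035,"wrist",p); print(h,h.mean(0))
d=h[:2].mean(0)-h[2:].mean(0); print("len",np.linalg.norm(d),"yaw",np.degrees(np.arctan2(d[1],d[0]))-90)
print("widths",np.linalg.norm(h[0]-h[1]),np.linalg.norm(g[0]-g[1]))
d=h[1]-h[0]; print(np.degrees(np.arctan2(d[1],d[0])))
E
```

```text
[[ 0.4289 -0.2676  0.09  ]
 [ 0.4484 -0.263   0.09  ]
 [ 0.468  -0.3551  0.09  ]
 [ 0.4478 -0.3594  0.09  ]] [ 0.4482 -0.3113  0.09  ]
grip len 0.09397255465968264 yaw 11.815096330413837
[[ 0.4108 -0.255   0.035 ]
 [ 0.4601 -0.2445  0.035 ]
 [ 0.4875 -0.373   0.035 ]
 [ 0.4366 -0.3842  0.035 ]] [ 0.4488 -0.3142  0.035 ]
len 0.13155607348496232 yaw 11.658909757251365
widths 0.05037112151635943 0.02003024342803274
12.046496520789113
```

```bash
python3 - <<'E'
from h import *
rel([0.448,-0.3125,0.057],[180,0,12.0])
E
```

```text
shift [0.0028 0.0009 0.163 ] rot [-0.0004  0.0004 -0.0049]
```

```bash
python3 -m creep '[[0.0025,0.001,0.04,0,0,0,1],[0.0025,0.001,0.08,0,0,0,1],[0.0025,0.001,0.11,0,0,0,1],[0.0025,0.001,0.14,0,0,0,1],[0.0025,0.001,0.155,0,0,0,1],[0.0025,0.001,0.163,0,0,0,1],[0.0025,0.001,0.163,0,0,0,1]]' 70 && python3 - <<'E'
from h import *
print(pose())
im=optics.camera("wrist"); cv2.imwrite("pics/w2.png",im[:,:,::-1])
E
```

```text
time: 2.0
ee_pos: [0.4476, -0.313, 0.0571]
tcp_rot: [-180.0, 0.0, 11.8]
wrist_force: [0.5, -0.2, 0.5]
opening: 0.0853
(array([ 0.4476, -0.313 ,  0.0571]), array([-179.9777,    0.0224,   11.7678]))
```

View pics/w2.png

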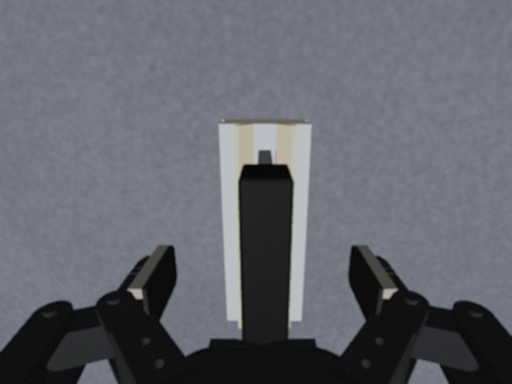

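The fingers (inner edges at columns 176 and 349) straddle the grip (columns 239–293), so I'll close.

```bash
python3 -m creep '[[0,0,0,0,0,0,0.5],[0,0,0,0,0,0,0.3],[0,0,0,0,0,0,0.15],[0,0,0,0,0,0,0.1],[0,0,0,0,0,0,0.1],[0,0,0,0,0,0,0.1],[0,0,0,0,0,0,0.1],[0,0,0,0,0,0,0.1]]' 70 ; python3 -m creep '[[0,0,0,0,0,0,0.1],[0,0,0,0,0,0,0.1]]' 90; python3 -c "
from h import *
o=bot.get_obs();print(o['ee_pos'],o['tcp_rot'],o['torque'],o['wrist_force'],o['opening'])"
```

```text
time: 2.85
ee_pos: [0.4481, -0.3131, 0.0578]
tcp_rot: [180.0, -0.0, 11.9]
wrist_force: [0.3, 0.4, 5.4]
opening: 0.0208
time: 3.05
ee_pos: [0.4481, -0.3131, 0.0578]
tcp_rot: [180.0, -0.0, 11.9]
wrist_force: [0.8, 0.4, 6.2]
opening: 0.0212
[ 0.4481 -0.3131  0.0578] [179.9633  -0.0418  11.8599] [ 0.0088 -0.0455  0.049 ] [0.8053 0.3922 6.1544] 0.02116333343288495
```

```bash
python3 -m creep '[[0,0,-0.01,0,0,0,0.1],[0,0,-0.03,0,0,0,0.1],[0,0,-0.06,0,0,0,0.1],[0,0,-0.1,0,0,0,0.1],[0,0,-0.13,0,0,0,0.1],[0,0,-0.15,0,0,0,0.1],[0,0,-0.15,0,0,0,0.1]]'; python3 - <<'E'
from h import *
rel([0.548,-0.0,0.2],[180,0,95.1])
im=optics.camera("wrist"); cv2.imwrite("pics/w3.png",im[:,:,::-1])
E
```

```text
time: 3.75
ee_pos: [0.4485, -0.3134, 0.2104]
tcp_rot: [179.8, -0.2, 11.9]
wrist_force: [-0.7, 0.1, -1.2]
opening: 0.0204
shift [ 0.1618 -0.2863  0.01  ] rot [ 0.0044 -0.     -1.4528]
```

View pics/w3.png

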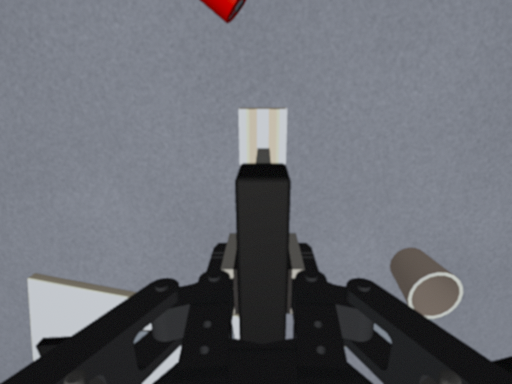

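The paddle is held (weight reads −1.2 N, slot empty below). Now over to the track entry.

```bash
python3 -m creep '[[0.015,-0.025,0.001,0,0,-0.13,0.1],[0.03,-0.055,0.002,0,0,-0.27,0.1],[0.05,-0.09,0.004,0,0,-0.41,0.1],[0.07,-0.125,0.005,0,0,-0.55,0.1],[0.09,-0.16,0.006,0,0,-0.69,0.1],[0.11,-0.195,0.007,0,0,-0.83,0.1],[0.13,-0.23,0.008,0,0,-0.97,0.1],[0.15,-0.265,0.009,0,0,-1.1,0.1]]'; python3 - <<'E'
from h import *
rel([0.548,-0.0,0.2],[180,0,95.1])
E
```

```text
time: 4.6
ee_pos: [0.5397, -0.0211, 0.1963]
tcp_rot: [-179.9, 0.0, 75.2]
wrist_force: [1.0, 0.1, -0.2]
opening: 0.0206
shift [ 0.0225  0.0027 -0.0037] rot [-0.0027  0.0002 -0.3471]
```

```bash
python3 -m creep '[[0.01,0.001,-0.001,0,0,-0.12,0.1],[0.018,0.002,-0.003,0,0,-0.24,0.1],[0.0225,0.0027,-0.0037,0,0,-0.345,0.1],[0.0225,0.0027,-0.0037,0,0,-0.345,0.1]]'; python3 - <<'E'
from h import *
print(pose())
im=optics.camera("wrist"); cv2.imwrite("pics/w4.png",im[:,:,::-1])
im=optics.camera("top"); cv2.imwrite("pics/t4.png",im[:,:,::-1])
E
```

```text
time: 5.0
ee_pos: [0.5481, -0.0012, 0.2001]
tcp_rot: [-179.8, -0.0, 94.8]
wrist_force: [0.0, 0.7, -1.2]
opening: 0.0205
(array([ 0.5481, -0.0012,  0.2001]), array([-179.8421,   -0.0159,   94.7928]))
```

View pics/w4.png

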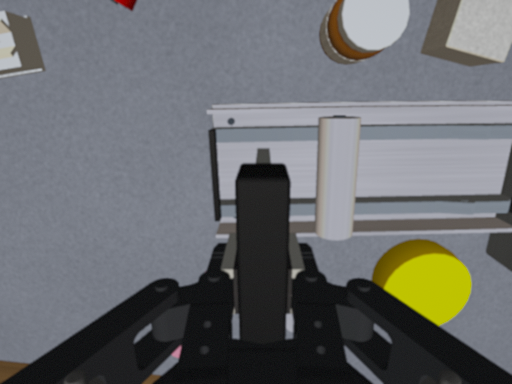

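```bash
python3 - <<'E'
from h import *
im=cv2.imread("pics/w4.png")[:,:,::-1]
crop(im,310,90,202,160,3.9,"pics/w4a.png")
crop(im,200,90,120,160,3.7,"pics/w4b.png")
E
```

```text
(no output)
```

View pics/w4a.png

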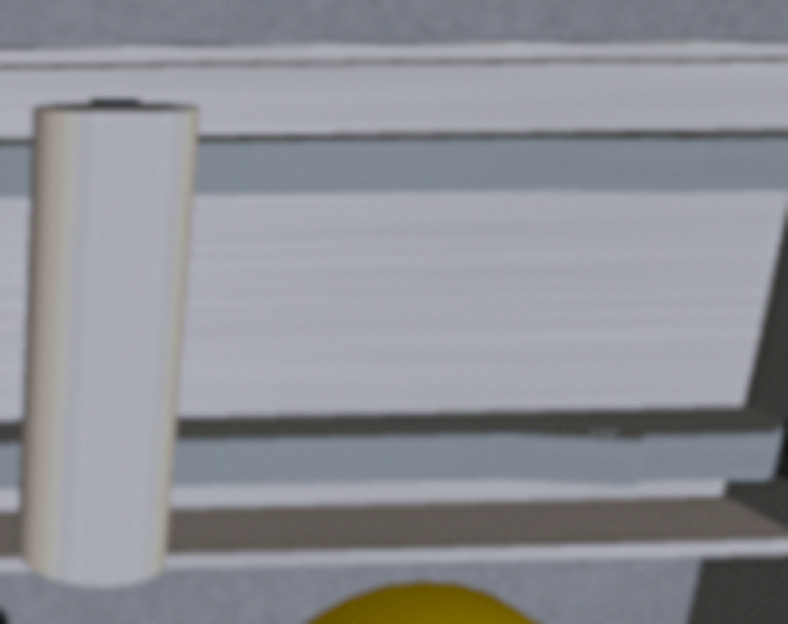

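View pics/w4b.png

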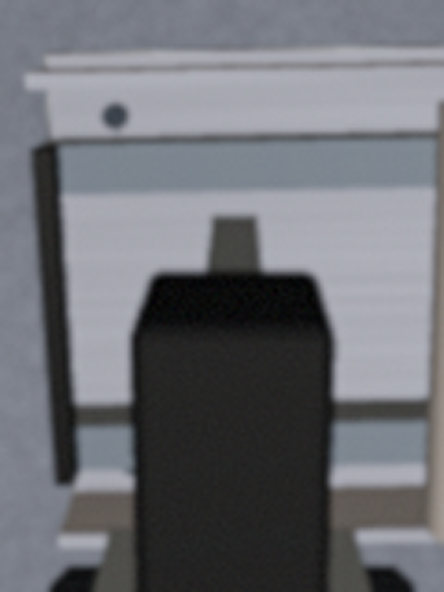

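```bash
python3 - <<'E'
from h import *
p=(np.array([ 0.5481, -0.0012,  0.2001]), np.array([-179.8421,   -0.0159,   94.7928]))
a=lambda u,v:(310+u/3.9,90+v/3.9); b=lambda u,v:(200+u/3.7,90+v/3.7)
f=lambda z,*q:at_z(q,z,"wrist",p)
lo=f(.042,a(200,550),a(770,541)); up=f(.042,a(10,65),a(760,58))
print("guard inner +65/-65",lo,up)
for l in(lo,up): d=l[1]-l[0]; print(np.degrees(np.arctan2(d[1],d[0])))
print("bar", f(.042,b(33,150),b(53,145),b(60,483),b(76,483)))
print("roller edges z~.05", f(.05,a(36,108),a(196,108),a(23,560),a(167,560)))
print("roller ends", f(.05,a(115,108)), f(.05,a(95,585)))
E
```

```text
guard inner +65/-65 [[0.6031 0.1143 0.042 ]
 [0.5873 0.2808 0.042 ]] [[0.4761 0.0428 0.042 ]
 [0.4564 0.2336 0.042 ]]
95.39847094304635
95.88464078916978
bar [[ 0.5075 -0.0568  0.042 ]
 [ 0.5057 -0.0515  0.042 ]
 [ 0.6038 -0.0459  0.042 ]
 [ 0.6034 -0.0412  0.042 ]]
roller edges z~.05 [[0.4855 0.0492 0.05  ]
 [0.4821 0.0885 0.05  ]
 [0.6065 0.0627 0.05  ]
 [0.6033 0.1025 0.05  ]]
roller ends [[0.4838 0.0685 0.05  ]] [[0.6125 0.0838 0.05  ]]
```

```bash
python3 - <<'E'
from h import *
rel([0.5443,.0364,0.0935],[180,0,95.6])
p=(np.array([ 0.5481, -0.0012,  0.2001]), np.array([-179.8421,   -0.0159,   94.7928]))
M=np.linalg.inv(T(.5365,.116,95.6))
a=lambda u,v:(310+u/3.9,90+v/3.9)
for z in(.03,.034,.037): print(z,tr(M,at_z([a(590,432),a(640,434),a(510,430),a(725,482),a(780,470),a(545,480)],z,"wrist",p)))
E
```

```text
shift [ 0.0384 -0.0005  0.1072] rot [-0.0021 -0.0001 -0.0195]
0.03 [[ 0.1069 -0.0366  0.03  ]
 [ 0.1221 -0.0375  0.03  ]
 [ 0.0831 -0.0356  0.03  ]
 [ 0.1513 -0.053   0.03  ]
 [ 0.1675 -0.0495  0.03  ]
 [ 0.0962 -0.0513  0.03  ]]
0.034 [[ 0.1041 -0.0352  0.034 ]
 [ 0.119  -0.036   0.034 ]
 [ 0.0805 -0.0342  0.034 ]
 [ 0.1479 -0.0513  0.034 ]
 [ 0.1639 -0.0479  0.034 ]
 [ 0.0935 -0.0497  0.034 ]]
0.037 [[ 0.102  -0.0341  0.037 ]
 [ 0.1167 -0.0349  0.037 ]
 [ 0.0786 -0.0331  0.037 ]
 [ 0.1453 -0.0501  0.037 ]
 [ 0.1612 -0.0466  0.037 ]
 [ 0.0915 -0.0484  0.037 ]]
```

```bash
python3 -m creep '[[0.015,0,0.02,-0.001,0,-0.01,0.1],[0.03,0,0.04,-0.002,0,-0.02,0.1],[0.038,-0.0005,0.065,-0.002,0,-0.02,0.1],[0.038,-0.0005,0.085,-0.002,0,-0.02,0.1],[0.038,-0.0005,0.1,-0.002,0,-0.02,0.1],[0.038,-0.0005,0.1065,-0.002,0,-0.02,0.1],[0.038,-0.0005,0.1065,-0.002,0,-0.02,0.1]]'; python3 - <<'E'
from h import *
o=bot.get_obs(); print(o['ee_pos'],o['tcp_rot'],o['wrist_force'])
im=optics.camera("wrist"); cv2.imwrite("pics/w5.png",im[:,:,::-1])
im=optics.camera("scene"); crop(im,225,90,130,120,5,"pics/s5.png")
E
```

```text
time: 5.8
ee_pos: [0.5446, 0.0357, 0.0948]
tcp_rot: [180.0, 0.0, 95.7]
wrist_force: [-0.1, 0.2, -1.0]
opening: 0.021
[0.5446 0.0357 0.0948] [179.9621   0.0007  95.7154] [-0.1374  0.2256 -1.0479]
```

View pics/w5.png

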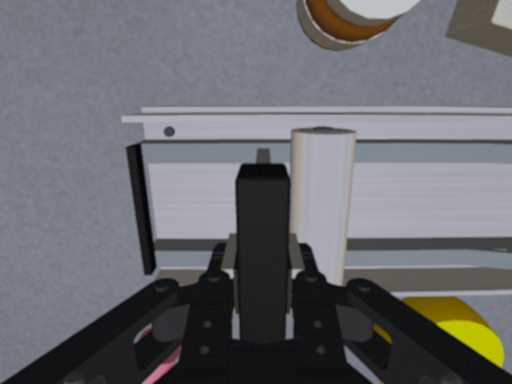

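View pics/s5.png

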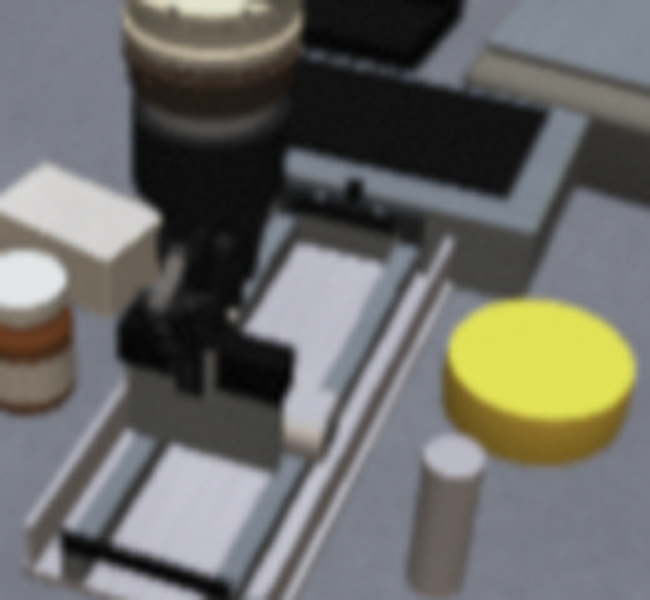

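```bash
python3 -m creep '[[0.002,0,0,0,0,0,0.1],[0.005,0,0,0,0,0,0.1],[0.007,0,0,0,0,0,0.1],[0.009,0,0,0,0,0,0.1],[0.010,0,0,0,0,0,0.1],[0.011,0,0,0,0,0,0.1],[0.012,0,0,0,0,0,0.1],[0.013,0,0,0,0,0,0.1]]'; python3 -m creep '[[0.001,0,0,0,0,0,0.1],[0.002,0,0,0,0,0,0.1],[0.003,0,0,0,0,0,0.1],[0.004,0,0,0,0,0,0.1],[0.005,0,0,0,0,0,0.1],[0.006,0,0,0,0,0,0.1],[0.007,0,0,0,0,0,0.1],[0.008,0,0,0,0,0,0.1]]';python3 - <<'E'
from h import *
o=bot.get_obs(); print(o['ee_pos'],o['tcp_rot'],o['wrist_force'])
im=optics.camera("wrist"); cv2.imwrite("pics/w6.png",im[:,:,::-1])
E
```

```text
time: 6.7
ee_pos: [0.5437, 0.049, 0.0955]
tcp_rot: [179.9, 0.0, 95.8]
wrist_force: [-0.5, 0.3, -1.5]
opening: 0.0206
time: 7.5
ee_pos: [0.5429, 0.0571, 0.0955]
tcp_rot: [179.9, 0.0, 95.8]
wrist_force: [0.3, -0.7, -1.6]
opening: 0.021
[0.5429 0.0571 0.0955] [179.8876   0.0013  95.7984] [ 0.2718 -0.6511 -1.5777]
```

View pics/w6.png

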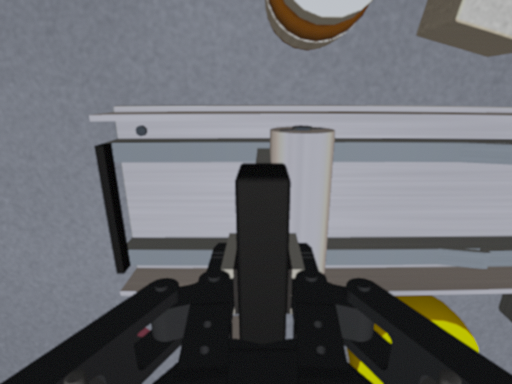

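```bash
python3 -m creep '[[0.0015,0,0.0005,0,0,0,0.1],[0.0035,0,0.001,0,0,0,0.1],[0.006,0,0.0015,0,0,0,0.1],[0.0085,0,0.0015,0,0,0,0.1],[0.011,0,0.0015,0,0,0,0.1],[0.0135,0,0.0015,0,0,0,0.1],[0.016,0,0.0015,0,0,0,0.1],[0.0185,0,0.0015,0,0,0,0.1]]'; python3 -m creep '[[0.0025,0,0,0,0,0,0.1],[0.005,0,0,0,0,0,0.1],[0.0075,0,0,0,0,0,0.1],[0.01,0,0,0,0,0,0.1],[0.0125,0,0,0,0,0,0.1],[0.015,0,0,0,0,0,0.1],[0.0175,0,0,0,0,0,0.1],[0.02,0,0,0,0,0,0.1]]'; python3 -m creep '[[0.0025,0,0,0,0,0,0.1],[0.005,0,0,0,0,0,0.1],[0.0075,0,0,0,0,0,0.1],[0.01,0,0,0,0,0,0.1],[0.0125,0,0,0,0,0,0.1],[0.015,0,0,0,0,0,0.1],[0.0175,0,0,0,0,0,0.1],[0.02,0,0,0,0,0,0.1]]';python3 - <<'E'
from h import *
o=bot.get_obs(); print(o['ee_pos'],o['tcp_rot'],o['wrist_force'])
im=optics.camera("wrist"); cv2.imwrite("pics/w7.png",im[:,:,::-1])
E
```

```text
time: 8.35
ee_pos: [0.541, 0.0756, 0.094]
tcp_rot: [179.9, 0.0, 95.8]
wrist_force: [-0.7, 0.3, -1.4]
opening: 0.0209
time: 9.15
ee_pos: [0.539, 0.0955, 0.094]
tcp_rot: [179.9, -0.0, 95.8]
wrist_force: [-0.4, -0.5, -1.7]
opening: 0.0207
time: 9.95
ee_pos: [0.537, 0.1154, 0.094]
tcp_rot: [179.9, -0.0, 95.8]
wrist_force: [-0.4, 1.1, -1.1]
opening: 0.0208
[0.537  0.1154 0.094 ] [179.8825  -0.      95.7966] [-0.4315  1.0538 -1.0882]
```

View pics/w7.png

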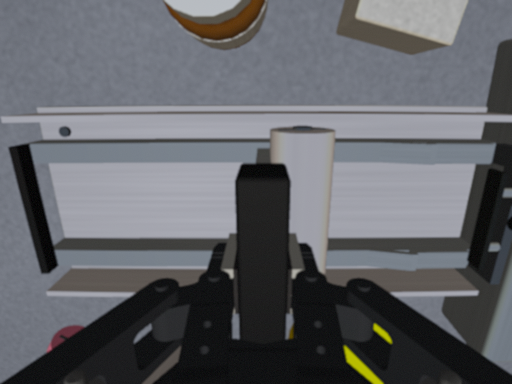

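```bash
python3 - <<'E'
from h import *
crop(cv2.imread("pics/w7.png")[:,:,::-1],312,130,200,150,4,"pics/w7a.png")
E
```

```text
(no output)
```

View pics/w7a.png

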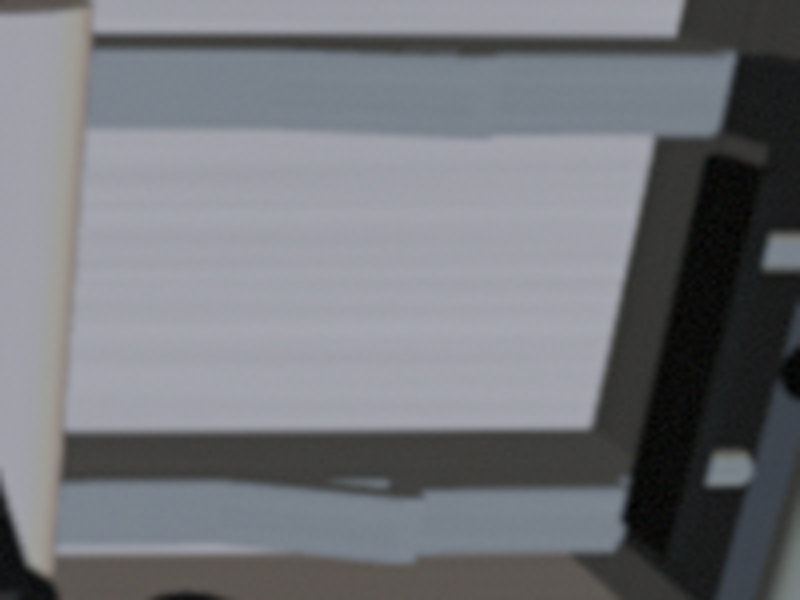

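```bash
python3 - <<'E'
from h import *
p=([0.537,0.1154,0.094],[179.8825,0,95.7966])
a=lambda u,v:(312+u/4,130+v/4)
M=np.linalg.inv(T(.5365,.116,95.6))
print("paddle",tr(M,[.537,.1154,.094]))
print("crest end",tr(M,at_z([a(415,562),a(420,490),a(490,137),a(490,52)],.037,"wrist",p)))
print("foot",tr(M,at_z([a(240,482),a(280,129)],.030,"wrist",p)))
print("buffer lower front z.046",tr(M,at_z([a(705,160),a(630,520)],.046,"wrist",p)))
print("buffer top .06",tr(M,at_z([a(765,160),a(670,550)],.06,"wrist",p)))
print("roller front",tr(M,at_z([a(90,15),a(50,580)],.05,"wrist",p)))
E
```

```text
paddle [[-0.0006 -0.0004  0.094 ]]
crest end [[ 0.1195 -0.0507  0.037 ]
 [ 0.1178 -0.035   0.037 ]
 [ 0.1188  0.0334  0.037 ]
 [ 0.1162  0.0481  0.037 ]]
foot [[ 0.086  -0.037   0.03  ]
 [ 0.0848  0.0331  0.03  ]]
buffer lower front z.046 [[ 0.151   0.0318  0.046 ]
 [ 0.1533 -0.0364  0.046 ]]
buffer top .06 [[ 0.1497  0.0353  0.06  ]
 [ 0.1506 -0.0339  0.06  ]]
roller front [[ 0.0448  0.0553  0.05  ]
 [ 0.0455 -0.0458  0.05  ]]
```

```bash
python3 -m creep '[[0.0015,0,0,0,0,0,0.1],[0.0035,0,0,0,0,0,0.1],[0.006,0,0,0,0,0,0.1],[0.0085,0,0,0,0,0,0.1],[0.011,0,0,0,0,0,0.1],[0.0135,0,0,0,0,0,0.1],[0.016,0,0,0,0,0,0.1],[0.0185,0,0,0,0,0,0.1]]'; python3 -m creep '[[0.0025,0,0,0,0,0,0.1],[0.005,0,0,0,0,0,0.1],[0.0075,0,0,0,0,0,0.1],[0.01,0,0,0,0,0,0.1],[0.0125,0,0,0,0,0,0.1],[0.015,0,0,0,0,0,0.1],[0.0175,0,0,0,0,0,0.1],[0.02,0,0,0,0,0,0.1]]'; python3 -m creep '[[0.002,0,0,0,0,0,0.1],[0.004,0,0,0,0,0,0.1],[0.0055,0,0,0,0,0,0.1],[0.007,0,0,0,0,0,0.1],[0.0085,0,0,0,0,0,0.1],[0.01,0,0,0,0,0,0.1],[0.0115,0,0,0,0,0,0.1],[0.013,0,0,0,0,0,0.1]]';python3 - <<'E'
from h import *
o=bot.get_obs(); print(o['ee_pos'],o['tcp_rot'],o['wrist_force'])
M=np.linalg.inv(T(.5365,.116,95.6)); print(tr(M,o['ee_pos']))
im=optics.camera("wrist"); cv2.imwrite("pics/w8.png",im[:,:,::-1])
E
```

```text
time: 10.8
ee_pos: [0.5351, 0.1338, 0.094]
tcp_rot: [179.9, -0.0, 95.8]
wrist_force: [0.6, -0.8, -0.4]
opening: 0.0211
time: 11.6
ee_pos: [0.5331, 0.1537, 0.094]
tcp_rot: [179.9, 0.0, 95.8]
wrist_force: [-0.1, -0.8, -1.8]
opening: 0.0209
time: 12.4
ee_pos: [0.5318, 0.1665, 0.094]
tcp_rot: [179.9, 0.0, 95.8]
wrist_force: [0.7, 0.5, -2.0]
opening: 0.0207
[0.5318 0.1665 0.094 ] [179.8868   0.0016  95.7962] [ 0.6653  0.5484 -2.0173]
[[ 0.0507 -0.0002  0.094 ]]
```

View pics/w8.png

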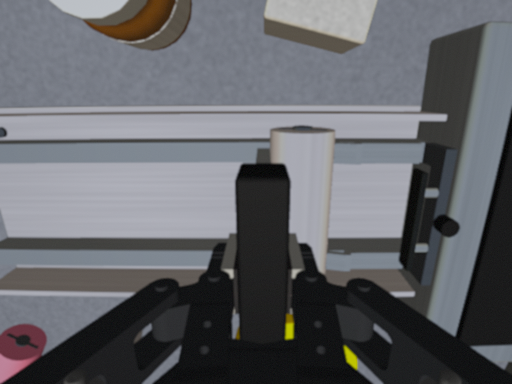

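```bash
python3 -m creep '[[0.0015,0,0,0,0,0,0.1],[0.003,0,0,0,0,0,0.1],[0.0045,0,0,0,0,0,0.1],[0.006,0,0,0,0,0,0.1],[0.0075,0,0,0,0,0,0.1],[0.009,0,0,0,0,0,0.1],[0.0105,0,0,0,0,0,0.1],[0.012,0,0,0,0,0,0.1]]';  python3 -m creep '[[0.0015,0,0,0,0,0,0.1],[0.003,0,0,0,0,0,0.1],[0.0045,0,0,0,0,0,0.1],[0.006,0,0,0,0,0,0.1],[0.0075,0,0,0,0,0,0.1],[0.009,0,0,0,0,0,0.1],[0.0105,0,0,0,0,0,0.1],[0.012,0,0,0,0,0,0.1]]'; python3 - <<'E'
from h import *
o=bot.get_obs(); print(o['ee_pos'],o['tcp_rot'],o['wrist_force'])
M=np.linalg.inv(T(.5365,.116,95.6)); print(tr(M,o['ee_pos']))
im=optics.camera("wrist"); crop(im,230,100,200,180,4,"pics/w9.png")
E
```

```text
time: 13.25
ee_pos: [0.5306, 0.1784, 0.094]
tcp_rot: [179.9, 0.0, 95.8]
wrist_force: [1.2, -1.8, -0.7]
opening: 0.021
time: 14.05
ee_pos: [0.5293, 0.1904, 0.094]
tcp_rot: [179.9, 0.0, 95.8]
wrist_force: [0.7, -2.6, -0.0]
opening: 0.0208
[0.5293 0.1904 0.094 ] [179.8874   0.0035  95.798 ] [ 0.7081 -2.5969 -0.0161]
[[ 0.0748 -0.0001  0.094 ]]
```

View pics/w9.png

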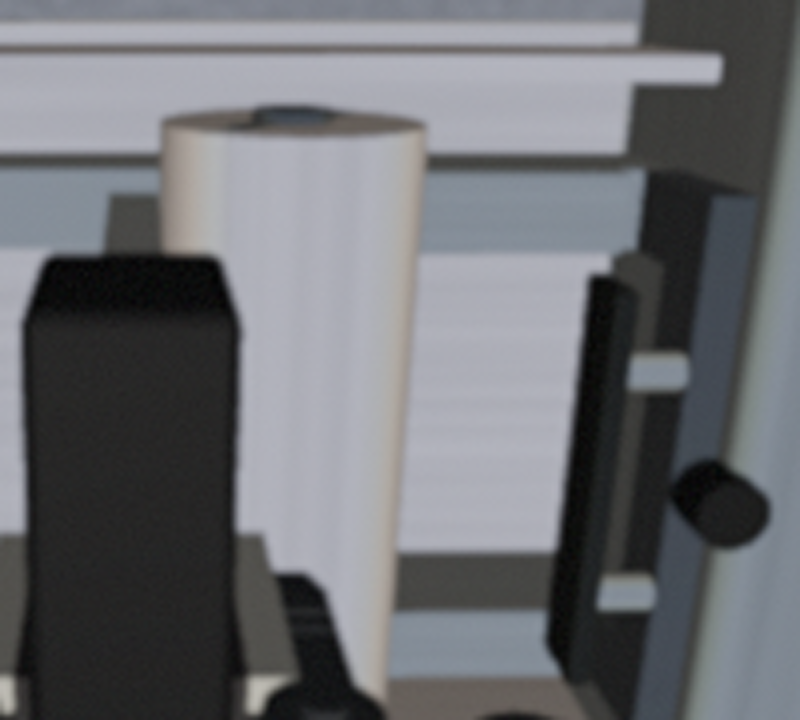

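```bash
python3 -m creep '[[0.0015,0,0,0,0,0,0.1],[0.003,0,0,0,0,0,0.1],[0.0045,0,0,0,0,0,0.1],[0.006,0,0,0,0,0,0.1],[0.0075,0,0,0,0,0,0.1],[0.009,0,0,0,0,0,0.1],[0.0105,0,0,0,0,0,0.1],[0.012,0,0,0,0,0,0.1]]';  python3 -m creep '[[0.001,0,0,0,0,0,0.1],[0.002,0,0,0,0,0,0.1],[0.003,0,0,0,0,0,0.1],[0.004,0,0,0,0,0,0.1],[0.005,0,0,0,0,0,0.1],[0.006,0,0,0,0,0,0.1],[0.007,0,0,0,0,0,0.1],[0.008,0,0,0,0,0,0.1]]'; python3 - <<'E'
from h import *
o=bot.get_obs(); print(o['ee_pos'],o['tcp_rot'],o['wrist_force'])
M=np.linalg.inv(T(.5365,.116,95.6)); print(tr(M,o['ee_pos']))
im=optics.camera("wrist"); crop(im,230,100,200,180,4,"pics/w10.png")
E
```

```text
time: 14.9
ee_pos: [0.5281, 0.2025, 0.094]
tcp_rot: [179.9, -0.0, 95.8]
wrist_force: [0.1, -0.4, -0.9]
opening: 0.021
time: 15.7
ee_pos: [0.5273, 0.2103, 0.094]
tcp_rot: [179.9, -0.0, 95.8]
wrist_force: [0.4, 0.1, -0.5]
opening: 0.0204
[0.5273 0.2103 0.094 ] [179.8881  -0.0046  95.7964] [ 0.4282  0.1353 -0.4654]
[[ 0.0948 -0.0001  0.094 ]]
```

View pics/w10.png

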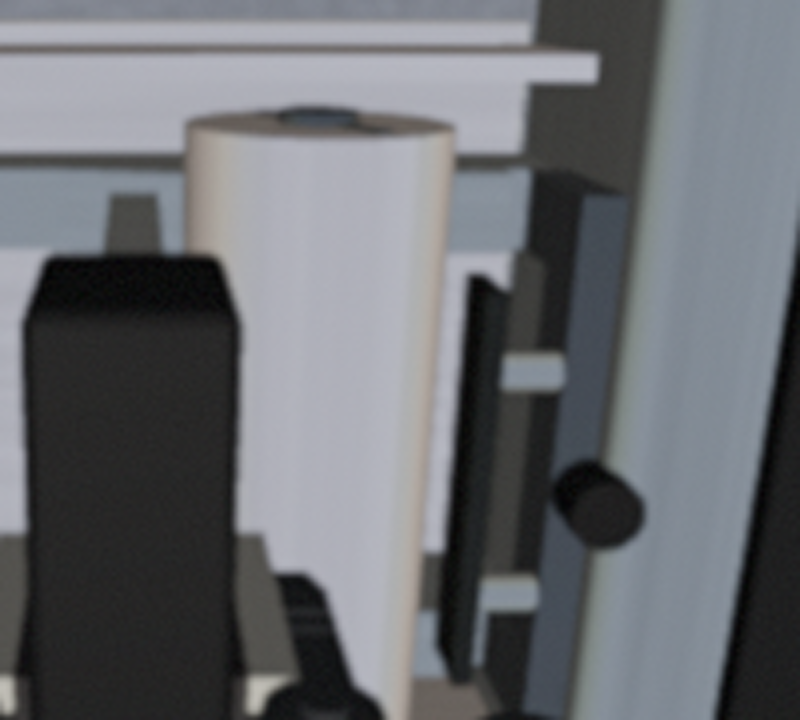

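```bash
python3 -m creep '[[0.001,0,0,0,0,0,0.1],[0.002,0,0,0,0,0,0.1],[0.003,0,0,0,0,0,0.1]]'; python3 - <<'E'
from h import *
o=bot.get_obs(); print(o['ee_pos'],o['tcp_rot'],o['wrist_force'])
M=np.linalg.inv(T(.5365,.116,95.6)); print(tr(M,o['ee_pos']))
im=optics.camera("wrist"); crop(im,230,100,200,180,4,"pics/w11.png")
im=optics.camera("scene"); crop(im,225,90,130,120,5,"pics/s11.png")
E
```

```text
time: 16.05
ee_pos: [0.5271, 0.2133, 0.094]
tcp_rot: [179.9, 0.0, 95.8]
wrist_force: [-0.4, -0.4, -2.1]
opening: 0.021
[0.5271 0.2133 0.094 ] [179.8839   0.0012  95.7984] [-0.4096 -0.4397 -2.1324]
[[ 0.0977 -0.0001  0.094 ]]
```

View pics/w11.png

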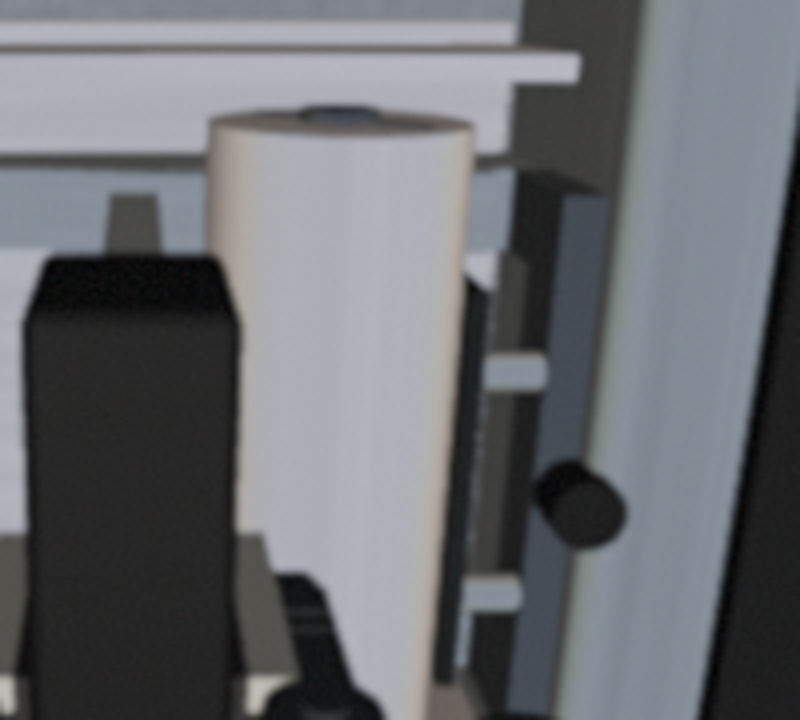

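View pics/s11.png

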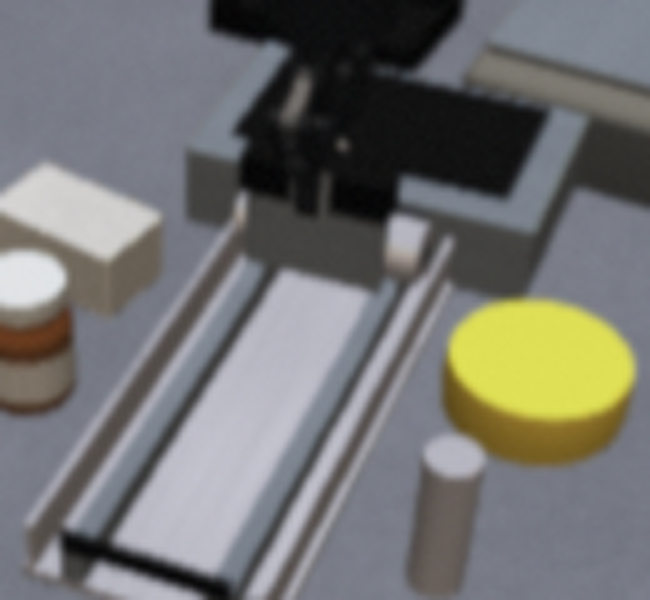

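The roller is seated, about 7 mm ahead of the blade. I'll close the gap slowly.

```bash
python3 -m creep '[[0.0008,0,0,0,0,0,0.1],[0.0016,0,0,0,0,0,0.1],[0.0024,0,0,0,0,0,0.1],[0.0032,0,0,0,0,0,0.1],[0.004,0,0,0,0,0,0.1],[0.0048,0,0,0,0,0,0.1],[0.0054,0,0,0,0,0,0.1],[0.006,0,0,0,0,0,0.1]]'; python3 -m creep '[[0.0004,0,0,0,0,0,0.1],[0.0008,0,0,0,0,0,0.1],[0.0012,0,0,0,0,0,0.1]]';python3 -m creep '[[0.0004,0,0,0,0,0,0.1],[0.0008,0,0,0,0,0,0.1],[0.001,0,0,0,0,0,0.1]]'; python3 - <<'E'
from h import *
o=bot.get_obs(); print(o['ee_pos'],o['tcp_rot'],o['wrist_force'])
M=np.linalg.inv(T(.5365,.116,95.6)); print(tr(M,o['ee_pos']))
E
```

```text
time: 16.95
ee_pos: [0.5264, 0.2192, 0.094]
tcp_rot: [179.9, 0.0, 95.8]
wrist_force: [0.0, 0.1, -1.2]
opening: 0.021
time: 17.25
ee_pos: [0.5263, 0.2203, 0.094]
tcp_rot: [179.9, 0.0, 95.8]
wrist_force: [0.3, -0.9, -0.8]
opening: 0.0204
time: 17.55
ee_pos: [0.5263, 0.2209, 0.0941]
tcp_rot: [179.9, 0.1, 95.8]
wrist_force: [0.9, -4.2, -0.4]
opening: 0.0207
[0.5263 0.2209 0.0941] [179.8798   0.0536  95.7869] [ 0.8823 -4.2399 -0.4199]
[[ 0.1054 -0.0001  0.0941]]
```

```bash
python3 -m creep '[[0,0,0,0,0,0,0.1],[0,0,0,0,0,0,0.1]]'; python3 -m creep '[[0,0,0,0,0,0,0.1]]';python3 - <<'E'
from h import *
for i in range(4): 
    print(bot.get_obs()['wrist_force'],bot.get_obs()['ee_pos']); im=optics.camera("wrist")
crop(im,230,100,200,180,4,"pics/w12.png")
E
```

```text
time: 17.75
ee_pos: [0.5263, 0.2211, 0.094]
tcp_rot: [179.9, 0.0, 95.8]
wrist_force: [-0.4, -4.8, 0.2]
opening: 0.0209
time: 17.85
ee_pos: [0.5263, 0.2211, 0.094]
tcp_rot: [179.9, 0.0, 95.8]
wrist_force: [0.7, -5.3, 0.3]
opening: 0.0211
[ 0.6699 -5.3493  0.3001] [0.5263 0.2211 0.094 ]
[ 0.7709 -4.9837  1.7275] [0.5263 0.2211 0.094 ]
[ 0.5163 -5.2585  0.5252] [0.5263 0.2211 0.094 ]
[-0.2079 -4.6173  1.3099] [0.5263 0.2211 0.094 ]
```

View pics/w12.png

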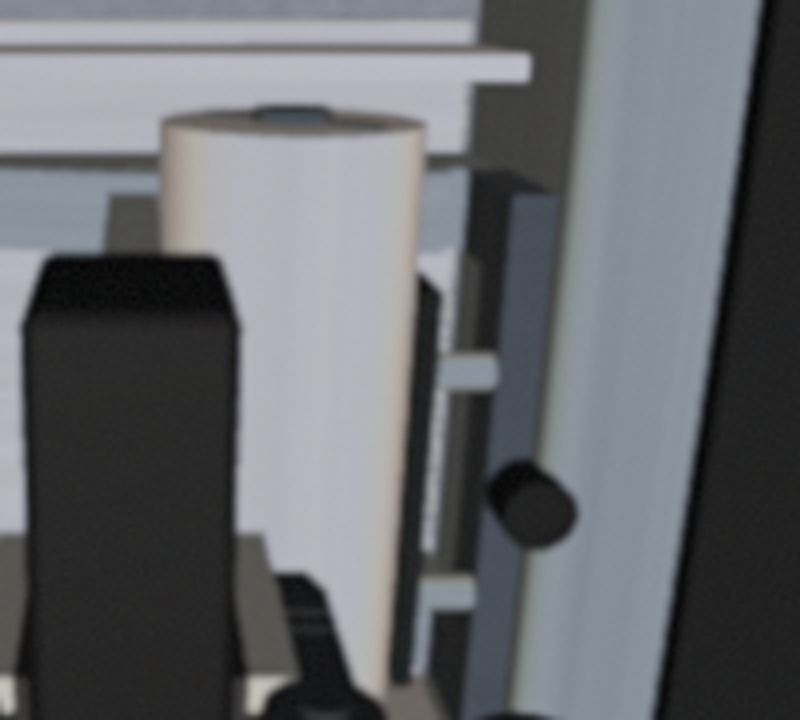

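Steady at about 5 N, with the roller between blade and buffer (roller's front edge meets the black buffer at about (425,290) in the crop). Holding.

```bash
for i in 1 2; do python3 -m creep '[[0,0,0,0,0,0,0.1],[0,0,0,0,0,0,0.1],[0,0,0,0,0,0,0.1],[0,0,0,0,0,0,0.1],[0,0,0,0,0,0,0.1],[0,0,0,0,0,0,0.1]]'; done
```

```text
time: 18.65
ee_pos: [0.5263, 0.2211, 0.0941]
tcp_rot: [179.9, 0.0, 95.8]
wrist_force: [1.4, -5.4, 1.0]
opening: 0.0211
time: 19.25
ee_pos: [0.5263, 0.2211, 0.094]
tcp_rot: [179.9, 0.0, 95.8]
wrist_force: [0.5, -5.4, -0.0]
opening: 0.021
```

```bash
python3 -m creep '[[-0.0005,0,0,0,0,0,0.1],[-0.001,0,0,0,0,0,0.1],[-0.0015,0,0,0,0,0,0.1],[-0.002,0,0,0,0,0,0.1],[-0.003,0,0,0,0,0,0.1],[-0.004,0,0,0,0,0,0.1],[-0.006,0,0,0,0,0,0.1],[-0.009,0,0,0,0,0,0.1]]'; python3 -m creep '[[-0.005,0,0,0,0,0,0.1],[-0.01,0,0,0,0,0,0.1],[-0.015,0,0,0,0,0,0.1],[-0.02,0,0,0,0,0,0.1],[-0.025,0,0,0,0,0,0.1],[-0.025,0,0,0,0,0,0.1]]'; python3 - <<'E'
from h import *
o=bot.get_obs(); print(o['ee_pos'],o['tcp_rot'],o['wrist_force'])
im=optics.camera("wrist"); crop(im,230,100,200,180,4,"pics/w13.png")
E
```

```text
time: 20.05
ee_pos: [0.5271, 0.2123, 0.094]
tcp_rot: [179.9, -0.0, 95.8]
wrist_force: [0.2, -0.6, -0.2]
opening: 0.0208
time: 20.65
ee_pos: [0.5297, 0.1868, 0.094]
tcp_rot: [179.9, 0.0, 95.8]
wrist_force: [0.1, 1.0, -1.0]
opening: 0.0206
[0.5297 0.1868 0.094 ] [179.8862   0.0077  95.7572] [ 0.0931  0.9672 -0.9821]
```

View pics/w13.png

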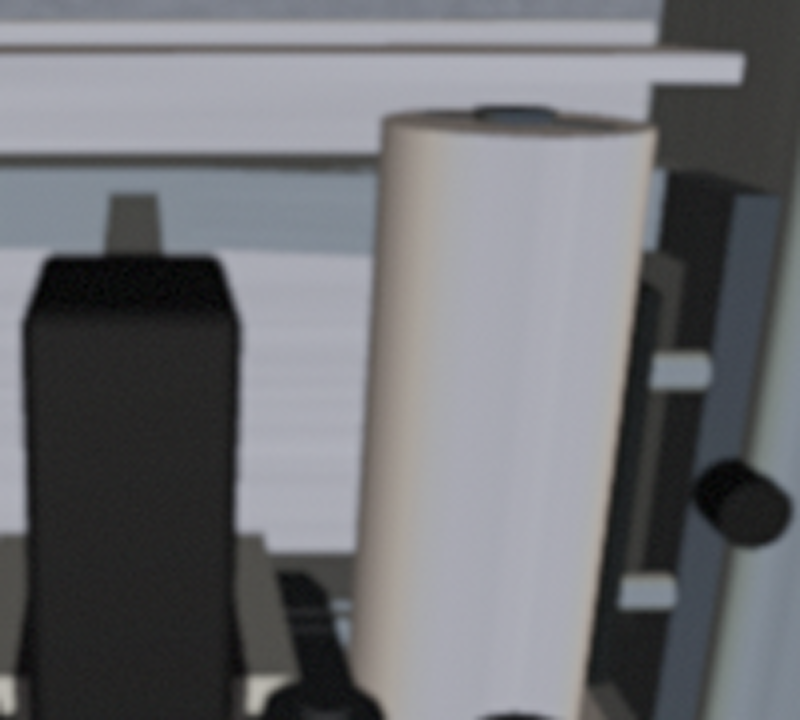

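The roller stays against the crest side of the seat with the blade clear. Lifting and returning to the holder.

```bash
python3 -m creep '[[-0.005,0,-0.02,0,0,0,0.1],[-0.01,0,-0.05,0,0,0,0.1],[-0.02,0,-0.085,0,0,0,0.1],[-0.03,0,-0.115,0,0,0,0.1],[-0.05,0,-0.12,0,0,0,0.1],[-0.08,0,-0.12,0,0,0,0.1],[-0.11,0,-0.12,0,0,0,0.1],[-0.11,0,-0.12,0,0,0,0.1]]'; python3 - <<'E'
from h import *
print(pose());rel([0.4481,-.3131,0.2],[180,0,11.9])
im=optics.camera("top"); crop(im,130,160,150,90,5,"pics/t14.png")
E
```

```text
time: 21.5
ee_pos: [0.5408, 0.0756, 0.2141]
tcp_rot: [179.9, 0.0, 95.7]
wrist_force: [0.1, 0.4, -0.2]
opening: 0.021
(array([0.5408, 0.0756, 0.2141]), array([179.872 ,   0.0403,  95.6524]))
shift [-0.3777 -0.1305  0.0141] rot [ 0.0023 -0.0011  1.4618]
```

View pics/t14.png

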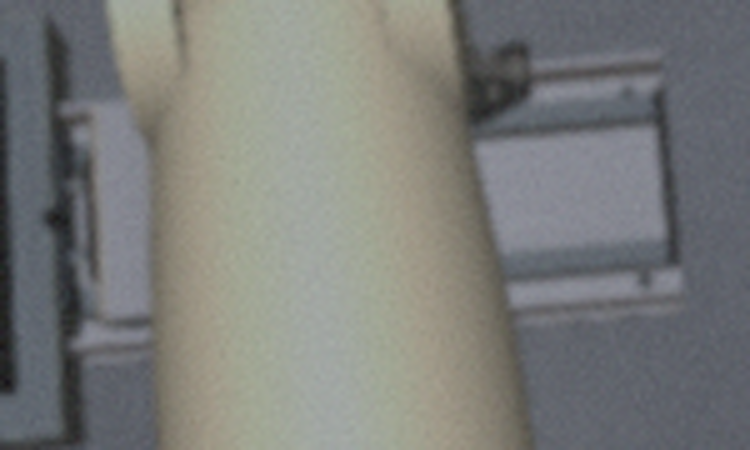

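The roller's left edge shows at the far end, against the buffer at about column 97 of the crop. On to the holder.

```bash
python3 -m creep '[[-0.03,-0.01,0.001,0,0,0.14,0.1],[-0.065,-0.02,0.002,0,0,0.28,0.1],[-0.1,-0.035,0.004,0,0,0.42,0.1],[-0.14,-0.05,0.005,0,0,0.56,0.1],[-0.18,-0.065,0.006,0,0,0.7,0.1],[-0.22,-0.08,0.007,0,0,0.84,0.1],[-0.26,-0.09,0.008,0,0,0.98,0.1],[-0.3,-0.1,0.009,0,0,1.1,0.1]]'; python3 - <<'E'
from h import *
print(pose());rel([0.4481,-.3131,0.2],[180,0,11.9])
E
```

```text
time: 22.35
ee_pos: [0.4712, -0.2313, 0.205]
tcp_rot: [179.9, -0.1, 32.5]
wrist_force: [0.0, 0.4, -0.3]
opening: 0.0208
(array([ 0.4712, -0.2313,  0.205 ]), array([179.9288,  -0.1351,  32.5033]))
shift [-0.0635  0.0565  0.0049] rot [ 0.0008 -0.0026  0.3596]
```

```bash
python3 -m creep '[[-0.025,0.02,0.002,0,0,0.13,0.1],[-0.045,0.04,0.004,0,0,0.25,0.1],[-0.06,0.053,0.005,0,-0.002,0.34,0.1],[-0.0635,0.0565,0.005,0,-0.002,0.36,0.1],[-0.0635,0.0565,0.005,0,-0.002,0.36,0.1]]'; python3 - <<'E'
from h import *
print(pose());rel([0.4481,-.3131,0.11],[180,0,11.9])
im=optics.camera("wrist"); cv2.imwrite("pics/w15.png",im[:,:,::-1])
E
```

```text
time: 22.85
ee_pos: [0.4488, -0.3122, 0.1995]
tcp_rot: [180.0, 0.0, 12.2]
wrist_force: [-0.3, 0.9, -1.9]
opening: 0.0213
(array([ 0.4488, -0.3122,  0.1995]), array([179.9963,   0.    ,  12.1865]))
shift [-0.0009  0.0007  0.0895] rot [0.0001 0.     0.005 ]
```

View pics/w15.png

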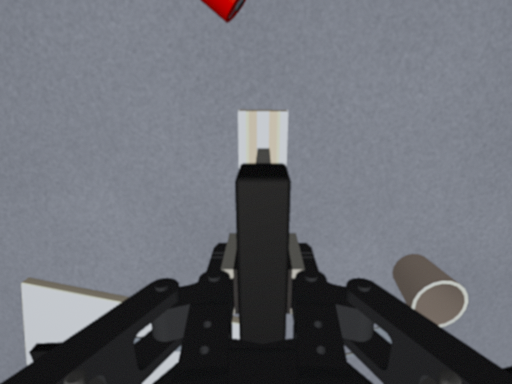

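```bash
python3 -m creep '[[-0.0005,0.0005,0.025,0,0,0.003,0.1],[-0.0009,0.0007,0.05,0,0,0.005,0.1],[-0.0009,0.0007,0.07,0,0,0.005,0.1],[-0.0009,0.0007,0.085,0,0,0.005,0.1],[-0.0009,0.0007,0.0895,0,0,0.005,0.1],[-0.0009,0.0007,0.0895,0,0,0.005,0.1]]'; python3 - <<'E'
from h import *
print(pose(),bot.get_obs()['wrist_force']);rel([0.4481,-.3131,0.058],[180,0,11.9])
im=optics.camera("wrist"); cv2.imwrite("pics/w16.png",im[:,:,::-1])
E
```

```text
time: 23.5
ee_pos: [0.448, -0.3127, 0.1102]
tcp_rot: [180.0, 0.0, 11.9]
wrist_force: [0.0, -0.0, -1.9]
opening: 0.021
(array([ 0.448 , -0.3127,  0.1102]), array([179.9866,   0.0086,  11.9348])) [ 0.0168 -0.0298 -1.8837]
shift [-0.      0.0004  0.0522] rot [0.0002 0.0002 0.0006]
```

View pics/w16.png

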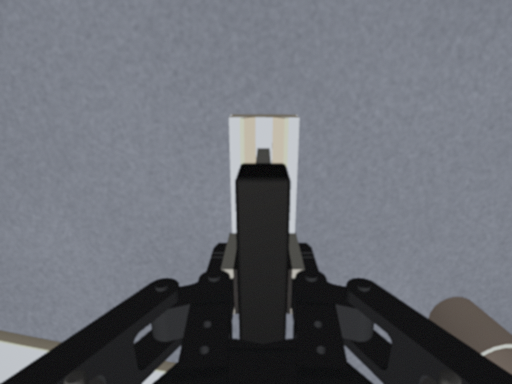

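The blade end (263,155) is centred on the slot (columns 256–272). Lowering, slowly at the end.

```bash
python3 -m creep '[[0,0,0.01,0,0,0,0.1],[0,0.0003,0.02,0,0,0,0.1],[0,0.0004,0.028,0,0,0,0.1],[0,0.0004,0.034,0,0,0,0.1],[0,0.0004,0.038,0,0,0,0.1],[0,0.0004,0.042,0,0,0,0.1]]'; python3 -m creep '[[0,0,0.0025,0,0,0,0.1],[0,0,0.005,0,0,0,0.1],[0,0,0.007,0,0,0,0.1],[0,0,0.009,0,0,0,0.1],[0,0,0.009,0,0,0,0.1]]'
```

```text
time: 24.15
ee_pos: [0.4479, -0.3137, 0.0679]
tcp_rot: [180.0, 0.0, 11.9]
wrist_force: [0.1, -0.5, -1.0]
opening: 0.0206
time: 24.65
ee_pos: [0.4479, -0.3137, 0.059]
tcp_rot: [180.0, 0.0, 11.9]
wrist_force: [0.1, -0.4, -1.7]
opening: 0.0209
```

```bash
python3 -m creep '[[0,0,0.0005,0,0,0,0.1],[0,0,0.001,0,0,0,0.1],[0,0,0.001,0,0,0,0.1]]'; python3 -m creep '[[0,0,0.0003,0,0,0,0.1],[0,0,0.0006,0,0,0,0.1]]'
```

```text
time: 24.95
ee_pos: [0.4479, -0.3138, 0.0582]
tcp_rot: [180.0, -0.0, 11.9]
wrist_force: [-0.6, 0.1, -1.2]
opening: 0.021
time: 25.15
ee_pos: [0.448, -0.3138, 0.0578]
tcp_rot: [180.0, -0.0, 11.9]
wrist_force: [-1.3, 1.4, 2.5]
opening: 0.0212
```

The floor is felt (z force −1.2 → +2.5 N) at the height it was picked up from. Releasing.

```bash
python3 -m creep '[[0,0,0,0,0,0,0.2],[0,0,0,0,0,0,0.3],[0,0,0,0,0,0,0.5],[0,0,0,0,0,0,0.8],[0,0,0,0,0,0,1],[0,0,0,0,0,0,1],[0,0,0,0,0,0,1],[0,0,0,0,0,0,1]]'; python3 - <<'E'
from h import *
im=optics.camera("wrist"); cv2.imwrite("pics/w17.png",im[:,:,::-1])
E
```

```text
time: 25.95
ee_pos: [0.4479, -0.3137, 0.0576]
tcp_rot: [180.0, -0.0, 11.9]
wrist_force: [0.3, -0.0, 0.7]
opening: 0.0852
```

View pics/w17.png

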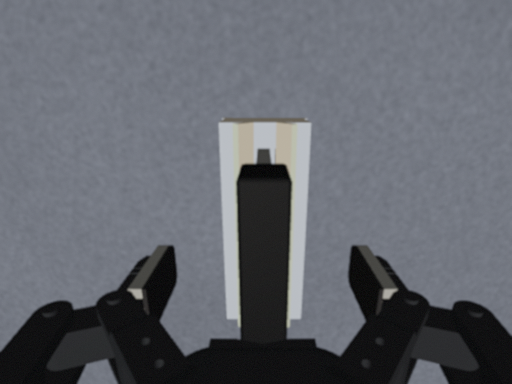

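```bash
python3 -m creep '[[0,0,-0.01,0,0,0,1],[0,0,-0.03,0,0,0,1],[0,0,-0.06,0,0,0,1],[0,0,-0.1,0,0,0,1],[0,0,-0.14,0,0,0,1],[0,0,-0.165,0,0,0,1],[0,0,-0.165,0,0,0,1],[0,0,-0.165,0,0,0,1]]'; python3 - <<'E'
from h import *
p=pose();print(p)
im=optics.camera("wrist"); crop(im,230,100,75,140,4,"pics/w18.png")
im=optics.camera("scene"); cv2.imwrite("pics/s18.png",im[:,:,::-1]); crop(im,225,90,130,120,5,"pics/s18c.png")
im=optics.camera("top"); cv2.imwrite("pics/t18.png",im[:,:,::-1]); crop(im,130,160,150,90,5,"pics/t18c.png")
E
```

```text
time: 26.8
ee_pos: [0.4481, -0.3138, 0.2234]
tcp_rot: [179.9, -0.1, 11.9]
wrist_force: [0.5, 0.1, 0.0]
opening: 0.0858
(array([ 0.4481, -0.3138,  0.2234]), array([179.9061,  -0.0576,  11.86  ]))
```

View pics/w18.png

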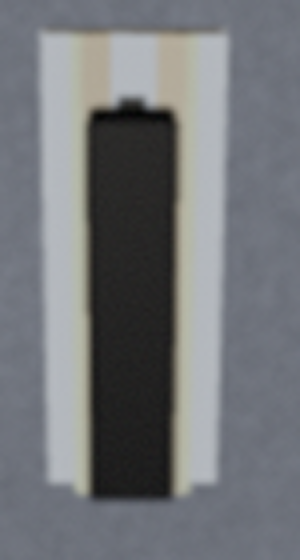

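View pics/s18.png

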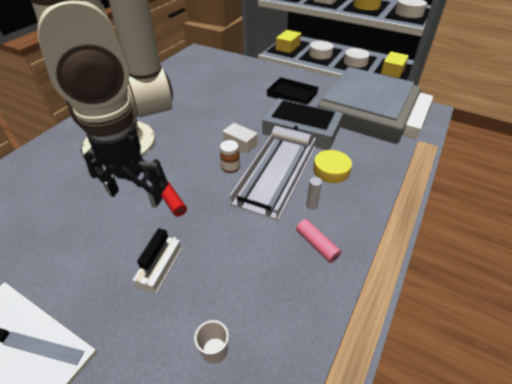

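View pics/s18c.png

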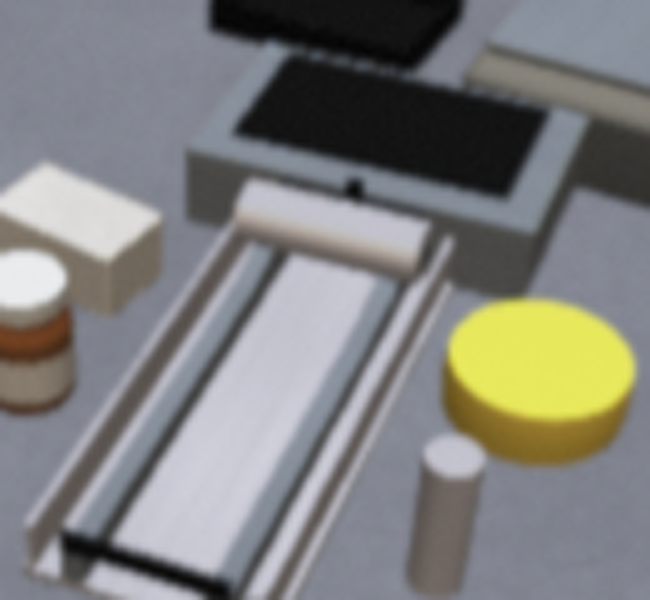

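View pics/t18c.png

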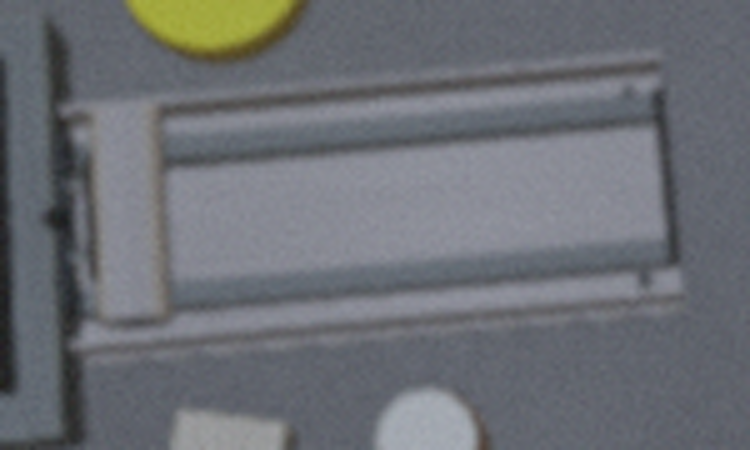

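```bash
python3 - <<'E'
from h import *
M=np.linalg.inv(T(.5365,.116,95.6)); c1=lambda u,v:(130+u/5,160+v/5)
r=tr(M,at_z([c1(92,112),c1(158,106),c1(102,320),c1(168,316)],.054,"top")); print("roller",r.mean(0))
p=pose(); c=lambda u,v:(230+u/4,100+v/4)
g=at_z([c(90,114),c(178,112),c(174,497),c(91,497)],.09,"wrist",p).mean(0)
h=at_z([c(39,32),c(229,32),c(218,484),c(46,484)],.035,"wrist",p).mean(0); print("paddle-holder",g-h)
print(bot.job_done())
E
```

```text
roller [ 0.1303 -0.0021  0.054 ]
paddle-holder [-0.0005  0.0025  0.055 ]
the job is handed in; nothing more can be done
None
```

The job is done and handed in at about 27 s, well inside the 64 s limit; the interface gives no verdict. I took the paddle from its holder, rolled the roller along the rails and up the ramp into the seat. I then held it against the buffer, backed off, and stood the paddle back in its slot, released.

Last checks:
- **Press:** the wrist sensor read about 5 N (4.6–5.4 N in the readings) for about 1.5 s. The most it showed at any reading was 5.4 N. Contact force between paddle and roller was not measured separately.
- **Roller:** the final top and scene pictures show it lying in the seat against the buffer, at track x ≈ 130 mm. That matches the seat position I estimated at 129.5 mm. I did not measure its height; the 54 mm is assumed from its lying in the pocket.
- **Paddle:** about 2.5 mm from the middle of the holder. The floor was felt at the same height it was picked up from, and the gripper was open and clear.
- **Bystanders:** they look unmoved in the pictures; I did not measure them again.

No checks failed. My position estimates from the different cameras varied by a few millimetres. Contact with the buffer came about 1–3 mm earlier than I had predicted, so I used the force reading there.

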